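# Prove the press's curved trip bar

### The arm

A 6-joint arm with a two-finger parallel gripper is mounted at the origin on a cart in front of the work surface, level with it; the furniture and walls round the work are solid. World frame = base frame: x ahead of the robot, y to its left, z up, the work surface at z = 0. Lengths are in m, angles in degrees, forces in N, time in s.
With the tool pointing down it reaches from about 0.4 to 0.825 m from the base axis. Payload 7 kg.
Tool frame: the origin (TCP) lies at the very end of the fingers, on their centre line; the grasp point (between the pads) lies 19 mm behind it (ctrl.grasp_offset is the distance from the TCP to the grasp point, in m); z points along the fingers, y is the line along which they close (so a half turn about z gives the same grasp; the last joint's range is limited). The gripper opens to 88 mm and grips with 3 to 60 N. Pads are 19 mm wide; open, the fingers measure 130 mm over their backs; the gripper's body (78 mm by 193 mm) begins 47 mm behind the grasp point.
Start: joints at [-49.555, 20.546, 0.682, 0, -70.136, -16.507], TCP at [0.274, -0.617, 0.227] pointing down, gripper open.
Joint ranges: [-176.03, 176.03], [-82.01, 121.73], [-58.28, 71.71], [-173.87, 95.51], [-174.79, -0.11], [-173.66, 173.66]. Speed limits (degrees/s): [136.94, 136.94, 172.46, 180, 180, 180].

### API

Orientations are given as [roll, pitch, yaw] about the fixed x, y, z axes, in that order (R = Rz(yaw) Ry(pitch) Rx(roll)).
In Python, from plant import ctrl gives the robot as it stands. The module is installed in compiled form; this text tells all that it offers.
- The arm moves only by the tool jog_arm, never from a script. Its argument "plan" is a list that holds one entry, the list of rows, each a list of 7 numbers: the opening, from 0 (shut) to 1 (fully open), then the shift along the tool's x, y, z in m, then the turn, a rotation vector about the tool's x, y, z in degrees. A call has 1 to 20 rows; each row is the pose to reach, as a shift and turn from the pose commanded when the call began, along the tool's axes at that moment; what a row does not reach only later rows make up. A row lasts 1/8 s, in which the tool goes at most 62.5 mm and 10.7 degrees, less where a joint would pass 70% of its speed; a pose out of reach is approached as far as the arm can. A call with a gripper value outside its range is refused whole. The fingers move at their own pace and stop on an object; the grip force is fixed at half the most. Time passes only in rows, so rows that repeat a pose let the fingers close. It gives the time, the measured TCP pose, the force, the opening and the grip force at its end, in the units of the state.
- ctrl.get_obs(): the state, without advancing time (a new reading comes with each control period).
- ctrl.snapshot(name): name is "side" or "top" or "wrist"; returns a dict with "image" (420x560x3 uint8, red, green, blue), "vertical_fov" (degrees; the focal length in pixels is half the picture's height over the tangent of half this angle, whatever the lens; pixels are square), "cx", "cy" (the principal point, pixels), "R" (3x3) and "t" (3): a world point X has camera coordinates R X + t; the wrist camera has in their place "T_tool_cam" (4x4, takes a point from camera to tool coordinates, whose origin is the TCP and whose axes are the flange's). Camera axes: x right, y down, z forward; pixel columns grow to the right and rows downward; lengths in m; the calibration is good to about 2 mm. A picture is of the moment at which its call begins: read the wrist's pose just before it. There is no depth.
- ctrl.close_job(): hands the job in; it is judged then, once.
The state is a dict: "clock": time; "joint_pos": joint angles; "qvel": joint speeds; "tau": joint torques, N m; "tool_pos": TCP position; "orientation": TCP orientation; "force": force on the tool from outside, world axes, zero at the start; "moment": the same for the moment, N m; "opening": finger opening in m; "gripper_force": force on a finger pad.
Only numpy, scipy, OpenCV 4.12 (cv2) and the standard library are available. Lean on these libraries where they do the work, as an engineer would, in place of code of your own. Each camera call takes 0.05 s, during which the arm holds its last target. There are 200 camera calls.

### The job

Test the yellow trip bar on the bench: put your fingertips on the black band next to the green marker, press the bar down a few millimetres, and slide along the curve over every band to the last one by the red marker, keeping the bar lightly pressed all the way and never pushing it to its stop. Then lift clear so that the bar comes up again. Pick nothing up and leave the loose parts around it where they are.

Things in the scene. Friction and masses are not known exactly. Their poses are not given: they have to be found in the camera images.
- trip_bar (a joint): how far the yellow trip bar is pressed down, in m: 0 = fully up, 0.014 = at its stop. The whole bar sinks level in one piece wherever it is pressed, on soft springs: about 2.5 N to start it, then 0.4 N more per mm, and it rises again by itself
- trip_base: fixed grey housing, a curved bow in plan, 46 mm wide, 26 mm high; origin on the bench. x points to the bow's hollow side (within 0.45 rad of away from the robot), y along the chord, z up. The yellow bar stands in its top: 20 mm wide, edges rounded, top 42 mm above the bench when up; its middle line is an arc 240 mm long of radius 150 mm about x = 127.5 mm, y = 0 of this frame
- green_marker: green round marker, 30 mm across, on the low foot at the START end of the housing, 38 mm beyond the first band; origin at its underside 12 mm above the bench, top 30 mm above the bench. Fixed
- red_marker: red round marker of the same size on the foot at the FINISH end. Fixed
- coupling_a: loose white pipe coupling with blue rings, 25x29x48 mm, upright on the bench inside the bow, to be left alone; origin at the centre of its underside
- sleeve_a: loose light grey sleeve, 34 mm across, 41 mm high, upright inside the bow, to be left alone; origin at the centre of its underside
- spring_a: loose coil spring lying on the bench inside the bow, 18x61x18 mm, to be left alone; origin at its underside
- tape: loose blue roll of tape, 68 mm across, 19 mm high, left of the bar, to be left alone; origin at its underside
- paste: loose black and yellow tin, 70 mm across, 55 mm high, left of the bar, to be left alone; origin at its underside
- mark0 (a point): black band number 0 of seven across the yellow bar, 4 mm wide, 36 mm apart along the arc (mark0 at the -y end of the housing, mark6 at the +y end; green may be at either end); the point is on the bar's top surface, middle of its width, and sinks with the bar
- mark1 (a point): black band number 1 of seven across the yellow bar, 4 mm wide, 36 mm apart along the arc (mark0 at the -y end of the housing, mark6 at the +y end; green may be at either end); the point is on the bar's top surface, middle of its width, and sinks with the bar
- mark2 (a point): black band number 2 of seven across the yellow bar, 4 mm wide, 36 mm apart along the arc (mark0 at the -y end of the housing, mark6 at the +y end; green may be at either end); the point is on the bar's top surface, middle of its width, and sinks with the bar
- mark3 (a point): black band number 3 of seven across the yellow bar, 4 mm wide, 36 mm apart along the arc (mark0 at the -y end of the housing, mark6 at the +y end; green may be at either end); the point is on the bar's top surface, middle of its width, and sinks with the bar
- mark4 (a point): black band number 4 of seven across the yellow bar, 4 mm wide, 36 mm apart along the arc (mark0 at the -y end of the housing, mark6 at the +y end; green may be at either end); the point is on the bar's top surface, middle of its width, and sinks with the bar
- mark5 (a point): black band number 5 of seven across the yellow bar, 4 mm wide, 36 mm apart along the arc (mark0 at the -y end of the housing, mark6 at the +y end; green may be at either end); the point is on the bar's top surface, middle of its width, and sinks with the bar
- mark6 (a point): black band number 6 of seven across the yellow bar, 4 mm wide, 36 mm apart along the arc (mark0 at the -y end of the housing, mark6 at the +y end; green may be at either end); the point is on the bar's top surface, middle of its width, and sinks with the bar

How it is judged:
By the outcome, as a careful person would: the job done as asked, in the order asked, and still so for the second after the job is handed in, with the robot touching nothing.
It also fails if it takes over 43 s, if anything falls off the work surface, if the arm or the gripper's body presses on something with over 40 N, if the wrist force passes 120 N, or if a joint passes its speed limit or range.

## Working session

There is one attempt and no reset: what is moved stays moved. The work goes in short steps, Python scripts to look and compute and a tool call to move; the robot and the scene stay as the last step left them, time stands still between calls to the robot, and variables do not carry over. Pictures are saved under pics/ and viewed, at most 10 in all, crops included, and the job is handed in when it is done.

Besides the shell and the picture viewer there is one more tool, called after "Request:" as name([rows], argument=value, ...), one row to a line, values as JSON. jog_arm: Moves the arm, as the interface text tells. Its arguments: {"type":"object","properties":{"plan":{"type":"array","items":{"type":"array","items":{"type":"array","items":{"type":"number"}}}}},"required":["plan"]}

```bash
mkdir -p pics
python3 - <<'E'
from plant import ctrl
import cv2,numpy as np,pickle
o=ctrl.get_obs();print(o)
for n in("top","side"):
    s=ctrl.snapshot(n);pickle.dump(s,open(n+'.pkl','wb'))
    cv2.imwrite(f'pics/{n}.png',s['image'][:,:,::-1]);print(n,s['vertical_fov'],s['cx'],s['cy'],s['R'],s['t'])
E
```

```text
{'clock': 0.0, 'joint_pos': array([-4.95547976e+01,  2.05903831e+01,  6.33668675e-01, -2.01702056e-02,
       -7.01354707e+01, -1.65072902e+01]), 'qvel': array([-0.02046547,  0.09126976,  0.06606557, -0.02807257, -0.05811873,
       -0.02002844]), 'tau': array([-1.54287100e-03, -5.82713413e+01,  2.93057227e+01,  6.99752927e+00,
        6.93239534e-03, -1.30689054e-04]), 'tool_pos': array([ 0.27366002, -0.61650189,  0.2256336 ]), 'orientation': array([ 1.79906226e+02, -8.01599549e-03, -1.56068950e+02]), 'force': array([ 0.86958227,  0.15447197, -0.12342035]), 'moment': array([ 0.01800033, -0.00913243, -0.03959149]), 'gripper_force': 0.0, 'opening': 0.08771432053301821}
top 47.12506688598938 274.37172630816326 217.1914861250475 [[-0.0190346  -0.99904242 -0.03939446]
 [-0.98611079  0.02526128 -0.16415659]
 [ 0.16499455  0.03572264 -0.98564735]] [-0.06465183  0.54171303  0.83772505]
side 53.37916722763729 283.6773246472996 209.56429093735608 [[ 8.02779343e-01 -5.96276217e-01  2.02513361e-05]
 [-3.90635965e-01 -5.25947161e-01 -7.55501904e-01]
 [ 4.50498468e-01  6.06493411e-01 -6.55146451e-01]] [-0.47481879  0.2254928   0.71790534]
```

View pics/top.png

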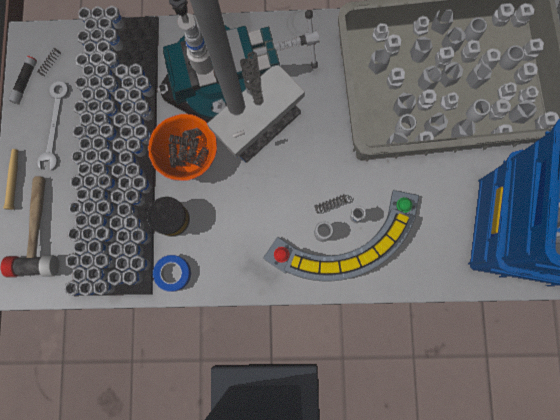

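View pics/side.png

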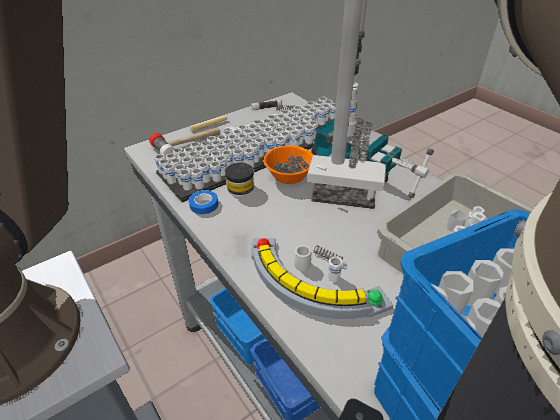

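The top view shows green at (405,205), red at (281,254) and the yellow arc with bands between them, bulging towards the robot. The side view agrees: red at (263,244), green at (375,297). The start is therefore at the -y end (mark0).

```bash
cat > h.py <<'E'
import numpy as np,cv2
from scipy.optimize import least_squares
def ray(s,px,z,o=None):
    """pixels -> world points on plane z; wrist snapshots need the obs taken just before"""
    px=np.atleast_2d(px).astype(float)
    f=210/np.tan(np.radians(s['vertical_fov']/2))
    d=np.c_[(px[:,0]-s['cx'])/f,(px[:,1]-s['cy'])/f,np.ones(len(px))]
    if o is None: R=s['R'].T;c=-R@s['t']
    else:
        from scipy.spatial.transform import Rotation as Ro
        T=s['T_tool_cam'];A=Ro.from_euler('xyz',o['orientation'],degrees=True).as_matrix()
        R=A@T[:3,:3];c=A@T[:3,3]+o['tool_pos']
    d=d@R.T
    return c+d*((z-c[2])/d[:,2])[:,None]
def masks(im):
    h=cv2.cvtColor(im,cv2.COLOR_RGB2HSV);H,S,V=cv2.split(h)
    k=(S>130)&(V>70)
    return {'y':k&(H>22)&(H<35),'g':k&(H>45)&(H<80),'r':k&((H<6)|(H>174))}
def blobs(m,amin):
    n,l,st,c=cv2.connectedComponentsWithStats(m.astype(np.uint8))
    return [(st[i,4],c[i],l==i) for i in range(1,n) if st[i,4]>=amin]
def circ(P,r=.15):
    f=lambda q:np.hypot(P[:,0]-q[0],P[:,1]-q[1])-r
    m=P.mean(0);s=least_squares(f,[m[0]+.14,m[1]-.03] if True else 0,loss='soft_l1',f_scale=.004)
    return s.x,np.std(f(s.x))
E
python3 - <<'E'
from h import *;import pickle
for n in('top','side'):
    s=pickle.load(open(n+'.pkl','rb'));M=masks(s['image'])
    for k,z in(('g',.03),('r',.03)):
        for a,c,m in blobs(M[k],40): print(n,k,a,c.round(1),ray(s,c,z)[0].round(4))
    pts=[]
    for a,c,m in blobs(M['y'],15):
        p=ray(s,c,.042)[0]
        print(n,'y',a,c.round(1),p.round(4))
        if .35<p[0]<.7 and -.35<p[1]<.1: v,u=np.nonzero(m);pts.append(ray(s,np.c_[u,v],.042))
    print(n,circ(np.vstack(pts)))
E
```

```text
top g 159 [403.5 204.6] [ 0.5599 -0.3153  0.03  ]
top r 182 [281.  254.2] [ 0.4733 -0.0872  0.03  ]
top r 206 [  6.8 266.4] [0.462  0.4257 0.03  ]
top y 127 [497.6 210.2] [ 0.5429 -0.4799  0.042 ]
top y 76 [402.3 217.6] [ 0.5337 -0.3088  0.042 ]
top y 637 [382.4 243.6] [ 0.4872 -0.2704  0.042 ]
top y 79 [295.4 261.2] [ 0.4589 -0.1131  0.042 ]
top y 215 [349.2 264.2] [ 0.4515 -0.2093  0.042 ]
top y 217 [309.3 265.4] [ 0.4509 -0.1378  0.042 ]
top y 215 [329.3 267.2] [ 0.447  -0.1736  0.042 ]
top (array([ 0.59650069, -0.17241531]), np.float64(0.005901100913160791))
side g 186 [374.7 297.5] [ 0.5533 -0.3256  0.03  ]
side r 83 [154.3 137.7] [0.4587 0.4251 0.03  ]
side r 78 [262.5 242.3] [ 0.4699 -0.0908  0.03  ]
side y 165 [239.1 186.6] [0.5226 0.082  0.042 ]
side y 1555 [308.1 284.1] [ 0.47  -0.238  0.042]
side (array([ 0.58851397, -0.17166679]), np.float64(0.03438686802543175))
```

```bash
cat >> h.py <<'E'
from scipy.spatial.transform import Rotation as Ro
def totool(o,P):
    A=Ro.from_euler('xyz',o['orientation'],degrees=True).as_matrix()
    return (np.atleast_2d(P)-o['tool_pos'])@A
E
python3 - <<'E'
from h import *;from plant import ctrl
o=ctrl.get_obs();s=ctrl.snapshot('wrist');T=s['T_tool_cam'];print(T.round(3),s['vertical_fov'])
A=Ro.from_euler('xyz',o['orientation'],degrees=True).as_matrix()
print('cam off world',A@T[:3,3],'axis',A@T[:3,2]); print(totool(o,[.53,-.22,.226]),totool(o,[.48,-.2,.25]))
E
```

```text
[[ 0.001 -0.951 -0.31   0.084]
 [ 1.     0.     0.001  0.   ]
 [-0.001 -0.31   0.951 -0.157]
 [ 0.     0.     0.     1.   ]] 60.05262464591532
cam off world [-0.07701572 -0.03442758  0.15671192] axis [ 0.2824085   0.12782166 -0.95074027]
[[-3.95141504e-01  2.58497230e-01  6.20473347e-05]] [[-0.3575492   0.29709447 -0.02387687]]
```

Request:
jog_arm([
  [[0,-0.03,0.05,0,0,0,0],[0,-0.06,0.1,0,0,0,0],[0,-0.09,0.15,0,0,0,0],[0,-0.112,0.188,0,0,0,0],[0,-0.15,0.224,0,0,0,0],[0,-0.187,0.258,0,0,0,0],[0,-0.223,0.291,0,0,0,0],[0,-0.27,0.286,0,0,0,0],[0,-0.32,0.28,0,0,0,0],[0,-0.37,0.275,0,0,0,0],[0,-0.42,0.27,0,0,0,0],[0,-0.42,0.27,0,0,0,0],[0,-0.42,0.27,0,0,0,0]],
])

```text
clock: 1.78
tool_pos: [0.5477, -0.1996, 0.2259]
orientation: [180.0, -0.1, -156.1]
force: [-0.6, -0.1, 0.2]
opening: 0.0007
gripper_force: 0.0
```

Run:
```python
from h import *;from plant import ctrl;import pickle
o=ctrl.get_obs();s=ctrl.snapshot('wrist');pickle.dump((o,s),open('w.pkl','wb'))
cv2.imwrite('pics/w1.png',s['image'][:,:,::-1]);print(o['clock'],o['tool_pos'],o['orientation'],o['opening'],o['force'])
M=masks(s['image'])
for k,z in(('g',.03),('r',.03),('y',.042)):
    for a,c,m in blobs(M[k],100): print(k,a,c.round(1),ray(s,c,z,o)[0].round(4))
```

```text
1.775 [ 0.54771681 -0.1995917   0.22591322] [ 1.79956068e+02 -6.96839167e-02 -1.56050012e+02] 0.0007029083891344008 [-0.60282734 -0.08216974  0.19138762]
r 543 [410.1 155.9] [ 0.4729 -0.0913  0.03  ]
y 105 [202.8 111.3] [ 0.5141 -0.2886  0.042 ]
```

View pics/w1.png

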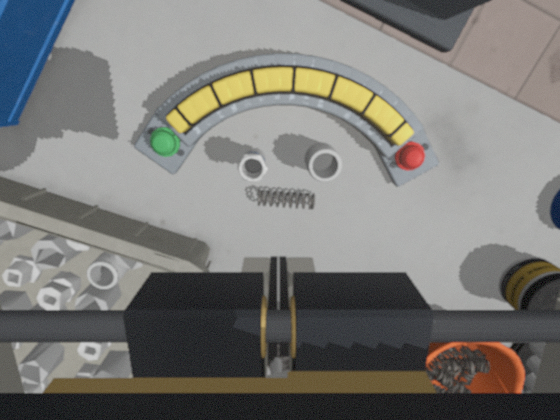

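The wrist view shows the whole bow unobstructed, with green at (163,142), red at (410,156) and eight yellow segments between them. The yellow is less saturated here, so I'll relax the mask.

```bash
cat > fit.py <<'E'
from h import *
def fit(o,s,z=.042):
    H,S,V=cv2.split(cv2.cvtColor(s['image'],cv2.COLOR_RGB2HSV))
    m=(S>90)&(V>160)&(H>18)&(H<36)
    B=[]
    for a,c,mm in blobs(m,60):
        p=ray(s,c,z,o)[0]
        if .4<p[0]<.6 and -.33<p[1]<-.08: B.append((p[1],a,p,c))
    B.sort(key=lambda b:b[0])
    P=np.array([b[2][:2] for b in B]);print(len(B),[int(b[1]) for b in B])
    sc=np.array([-114.,-90,-54,-18,18,54,90,114])/1000
    def loc(q,a,r=.15): # q=circle centre,yaw ; arc pos a
        t=a/.15;x=-r*np.cos(t);y=r*np.sin(t);c,si=np.cos(q[2]),np.sin(q[2])
        return np.c_[q[0]+c*x-si*y,q[1]+si*x+c*y]
    r=.1495+0*sc
    f=lambda q:(loc(q,sc,.1493)-P).ravel()
    q=least_squares(f,[.595,-.171,.36]).x
    print('q',q,'res mm',(f(q)*1000).round(1).reshape(-1,2).tolist())
    return q,lambda a:loc(q,a)
E
python3 - <<'E'
from fit import *;import pickle
o,s=pickle.load(open('w.pkl','rb'))
q,l=fit(o,s);mk=l(np.arange(-3,4)*.036);print(mk.round(4));print('ends',l(np.array([-.146,.146])).round(4))
H,S,V=cv2.split(cv2.cvtColor(s['image'],cv2.COLOR_RGB2HSV))
m=(H>45)&(H<80)&(S>90)
for a,c,mm in blobs(m,150): print('g',a,c,ray(s,c,.03,o)[0])
np.save('mk.npy',mk)
E
```

```text
8 [281, 799, 830, 850, 840, 815, 769, 256]
q [ 0.59531071 -0.1718289   0.36482879] res mm [[-1.0, 0.7], [0.2, -0.1], [0.3, 0.0], [0.2, 0.1], [0.3, 0.2], [0.3, 0.2], [0.2, 0.2], [-0.5, -1.2]]
[[ 0.5253 -0.3045]
 [ 0.4957 -0.284 ]
 [ 0.4719 -0.2571]
 [ 0.4552 -0.2253]
 [ 0.4465 -0.1905]
 [ 0.4463 -0.1546]
 [ 0.4547 -0.1197]]
ends [[ 0.5607 -0.3178]
 [ 0.4722 -0.0861]]
g 632 [164.47151899 141.5585443 ] [ 0.5570051  -0.31439627  0.03      ]
```

Run:
```python
from h import *;import pickle
o,s=pickle.load(open('w.pkl','rb'));t=pickle.load(open('top.pkl','rb'));d=pickle.load(open('side.pkl','rb'))
for z in(0,.1,.15,.2,.25,.3):
    print(z,'w',ray(s,[[15,122],[70,5]],z,o)[:,:2].round(3).tolist(),'t',ray(t,[[472,272],[487,187]],z)[:,:2].round(3).tolist(),'s',ray(d,[[404,262],[388,345],[376,395]],z)[:,:2].round(3).tolist())
def crop(im,a,b,c,e,k): return cv2.resize(im[b:e,a:c],None,fx=k,fy=k)[:,:,::-1]
A=crop(t['image'],400,120,560,300,3);B=crop(d['image'],340,200,440,380,3)
cv2.imwrite('pics/c.png',np.hstack([A,B]));print(o['joint_pos'])
```

```text
0 w [[0.608, -0.468], [0.48, -0.442]] t [[0.435, -0.44], [0.595, -0.482]] s [[0.686, -0.285], [0.519, -0.396], [0.44, -0.444]]
0.1 w [[0.572, -0.407], [0.477, -0.388]] t [[0.431, -0.404], [0.573, -0.441]] s [[0.602, -0.334], [0.461, -0.427], [0.394, -0.468]]
0.15 w [[0.554, -0.376], [0.476, -0.361]] t [[0.428, -0.386], [0.562, -0.421]] s [[0.56, -0.359], [0.432, -0.443], [0.371, -0.48]]
0.2 w [[0.536, -0.345], [0.475, -0.333]] t [[0.426, -0.367], [0.551, -0.4]] s [[0.518, -0.383], [0.403, -0.459], [0.348, -0.493]]
0.25 w [[0.518, -0.315], [0.474, -0.306]] t [[0.424, -0.349], [0.54, -0.38]] s [[0.475, -0.408], [0.373, -0.475], [0.325, -0.505]]
0.3 w [[0.5, -0.284], [0.473, -0.279]] t [[0.422, -0.331], [0.529, -0.359]] s [[0.433, -0.432], [0.344, -0.491], [0.302, -0.517]]
[-8.20347100e-01  1.20136876e+01 -1.12673677e+01 -1.16346680e-02
 -6.68006245e+01 -6.52251004e+01]
```

View pics/c.png

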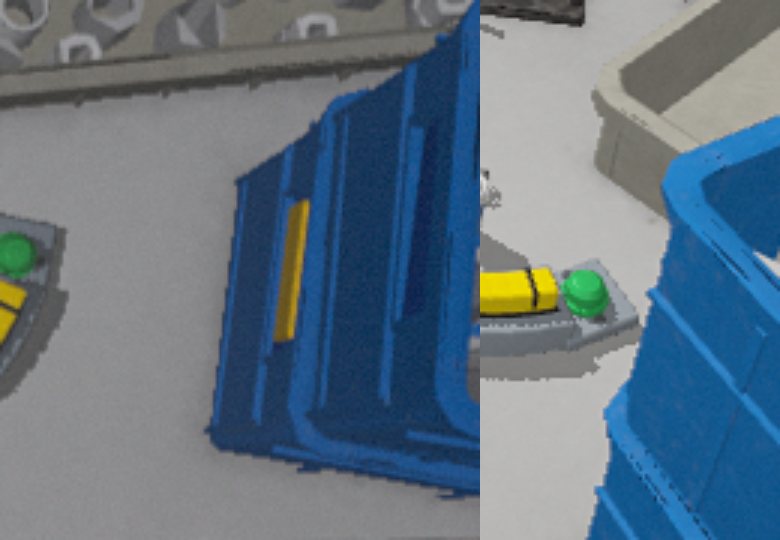

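The crop shows that the leftmost blue edge is the crate's foot (y≈-0.44..-0.48), with rims flaring inward to about y≈-0.41 higher up. So I'll turn the gripper 94° to present its narrow side to the crate, then approach mark0.

Request:
jog_arm([
  [[0,0,0,0,0,0,10],[0,0,0,0,0,0,20],[0,0,0,0,0,0,30],[0,0,0,0,0,0,40],[0,0,0,0,0,0,50],[0,0,0,0,0,0,60],[0,0,0,0,0,0,70],[0,0,0,0,0,0,80],[0,0,0,0,0,0,90],[0,0,0,0,0,0,94],[0,0.021,-0.029,0.04,0,0,94],[0,0.042,-0.058,0.08,0,0,94],[0,0.063,-0.087,0.12,0,0,94],[0,0.063,-0.087,0.136,0,0,94],[0,0.063,-0.087,0.136,0,0,94],[0,0.063,-0.087,0.136,0,0,94]],
])

```text
clock: 3.82
tool_pos: [0.5268, -0.3046, 0.0922]
orientation: [179.9, 0.1, 110.0]
force: [-0.3, -0.2, 0.4]
opening: 0.0008
gripper_force: 0.0
```

Run:
```python
from h import *;from plant import ctrl
o=ctrl.get_obs();s=ctrl.snapshot('wrist');s2=ctrl.snapshot('side')
cv2.imwrite('pics/w2.png',np.hstack([s['image'],s2['image'][150:,240:440].repeat(1,0)[:, :] if 0 else cv2.resize(s2['image'][200:340,320:400],(240,420))])[:,:,::-1])
mk=np.load('mk.npy');print(o['joint_pos'],o['tool_pos'],o['orientation'],o['force'],o['clock'])
print(totool(o,np.c_[mk,np.full(7,.042)]).round(4))
```

```text
[-1.16570020e+01  2.09549472e+01 -1.78309674e+01  2.38210142e-02
 -5.10777267e+01 -1.48376002e+02] [ 0.52678569 -0.30464393  0.09222889] [1.79893628e+02 8.73083600e-02 1.09981859e+02] [-0.26365072 -0.23735831  0.4189912 ] 3.825
[[ 0.0008 -0.0015  0.0502]
 [ 0.0301 -0.0222  0.0501]
 [ 0.0635 -0.0354  0.0501]
 [ 0.0991 -0.0403  0.05  ]
 [ 0.1348 -0.0366  0.05  ]
 [ 0.1686 -0.0245  0.0499]
 [ 0.1986 -0.0047  0.0499]]
```

View pics/w2.png

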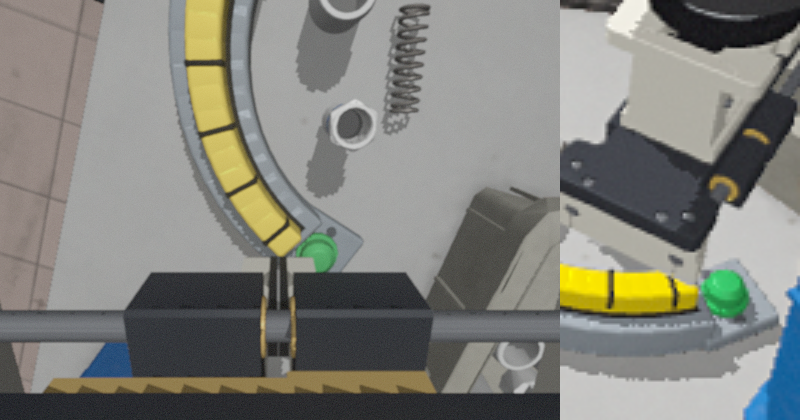

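The wrist view shows the fingertips just above the first band (band 0 at (276,233), green at (318,252)). The crate and tray are clear, and so are the loose parts. Now I'll descend to just above the bar.

Request:
jog_arm([
  [[0,0.001,-0.001,0.02,0,0,0],[0,0.001,-0.0015,0.036,0,0,0],[0,0.001,-0.0015,0.043,0,0,0],[0,0.001,-0.0015,0.047,0,0,0],[0,0.001,-0.0015,0.047,0,0,0],[0,0.001,-0.0015,0.047,0,0,0],[0,0.001,-0.0015,0.047,0,0,0]],
])

```text
clock: 4.8
tool_pos: [0.5244, -0.3045, 0.044]
orientation: [180.0, 0.0, 109.9]
force: [-0.1, -1.0, 0.4]
opening: 0.0002
gripper_force: 0.0
```

Run:
```python
from h import *;from plant import ctrl;import pickle
o=ctrl.get_obs();s=ctrl.snapshot('wrist');pickle.dump((o,s),open('w3.pkl','wb'))
cv2.imwrite('pics/w3.png',cv2.resize(s['image'][130:290,150:410],None,fx=3,fy=3)[:,:,::-1])
mk=np.load('mk.npy');print(o['tool_pos'],o['orientation'],o['force'],o['clock'])
# band positions predicted into the image
A=Ro.from_euler('xyz',o['orientation'],degrees=True).as_matrix();T=s['T_tool_cam'];f=210/np.tan(np.radians(s['vertical_fov']/2))
p=(totool(o,np.c_[mk,np.full(7,.042)])-T[:3,3])@T[:3,:3];print((f*p[:,:2]/p[:,2:]+[s['cx'],s['cy']]).round(0)[:4])
p=(np.zeros(3)-T[:3,3])@T[:3,:3];print('tcp',f*p[:2]/p[2]+[s['cx'],s['cy']])
```

```text
[ 0.52437227 -0.30448527  0.04395358] [1.79969945e+02 2.11691194e-02 1.09937625e+02] [-0.05114256 -0.95999163  0.44262301] 4.8
[[279. 274.]
 [234. 217.]
 [201. 145.]
 [183.  56.]]
tcp [277.32247366 275.64642531]
```

View pics/w3.png

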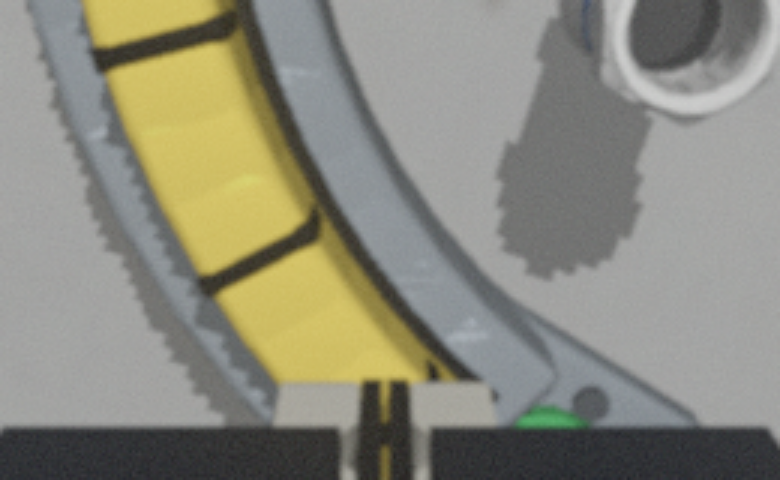

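The near view matches the prediction: band 1 appears at (235,217) and was predicted at (234,217). Now I'll press.

Request:
jog_arm([
  [[0,0,0,0.002,0,0,0],[0,0,0,0.004,0,0,0],[0,0,0,0.006,0,0,0],[0,0,0,0.007,0,0,0],[0,0,0,0.007,0,0,0],[0,0,0,0.007,0,0,0]],
])

```text
clock: 5.6
tool_pos: [0.5244, -0.3045, 0.0368]
orientation: [180.0, 0.0, 109.9]
force: [-0.5, -0.1, 3.7]
opening: 0.0002
gripper_force: 2.4
```

```bash
cat > nxt.py <<'E'
from h import *;from plant import ctrl;import sys
from scipy.interpolate import CubicSpline
o=ctrl.get_obs();mk=np.load('mk.npy');i,j=map(float,sys.argv[1:3])
print(o['tool_pos'],o['orientation'],o['force'],o['clock'],o['joint_pos'][5])
k=np.arange(i,j+.01,1/6);P=CubicSpline(np.arange(7),mk)(k)
print(np.c_[k.round(2),totool(o,np.c_[P,np.full(len(k),.037)]).round(4)])
E
python3 nxt.py 0 2
```

```text
[ 0.52444039 -0.30450657  0.03677178] [1.79977073e+02 2.33841219e-02 1.09945016e+02] [-0.52086415 -0.09733884  3.70280806] 5.6 -148.36521815353623
[[ 0.00e+00 -2.00e-04  8.00e-04 -2.00e-04]
 [ 1.70e-01  4.30e-03 -3.20e-03 -2.00e-04]
 [ 3.30e-01  9.00e-03 -6.90e-03 -2.00e-04]
 [ 5.00e-01  1.38e-02 -1.05e-02 -2.00e-04]
 [ 6.70e-01  1.87e-02 -1.39e-02 -2.00e-04]
 [ 8.30e-01  2.38e-02 -1.70e-02 -2.00e-04]
 [ 1.00e+00  2.91e-02 -2.00e-02 -2.00e-04]
 [ 1.17e+00  3.44e-02 -2.27e-02 -3.00e-04]
 [ 1.33e+00  3.98e-02 -2.53e-02 -3.00e-04]
 [ 1.50e+00  4.54e-02 -2.76e-02 -3.00e-04]
 [ 1.67e+00  5.10e-02 -2.97e-02 -3.00e-04]
 [ 1.83e+00  5.67e-02 -3.16e-02 -3.00e-04]
 [ 2.00e+00  6.25e-02 -3.32e-02 -3.00e-04]]
```

Request:
jog_arm([
  [[0,0.0043,-0.0032,0,0,0,0],[0,0.009,-0.0069,0,0,0,-1],[0,0.0138,-0.0105,0,0,0,-2],[0,0.0187,-0.0139,0,0,0,-3],[0,0.0238,-0.017,0,0,0,-4],[0,0.0291,-0.02,0,0,0,-5],[0,0.0344,-0.0227,0,0,0,-6],[0,0.0398,-0.0253,0,0,0,-7],[0,0.0454,-0.0276,0,0,0,-8],[0,0.051,-0.0297,0,0,0,-9],[0,0.0567,-0.0316,0,0,0,-10],[0,0.0625,-0.0332,0,0,0,-10],[0,0.0625,-0.0332,0,0,0,-10]],
])

```text
clock: 7.22
tool_pos: [0.4708, -0.2562, 0.0364]
orientation: [-180.0, -0.1, 119.9]
force: [0.7, 2.0, 5.1]
opening: 0.0004
gripper_force: 2.5
```

```bash
python3 nxt.py 2 4
```

```text
[ 0.47084651 -0.25624126  0.0363969 ] [-1.79970319e+02 -6.21431416e-02  1.19929123e+02] [0.74613683 1.98647979 5.09697472] 7.225 -142.420410468573
[[ 2.00e+00 -1.30e-03  5.00e-04 -6.00e-04]
 [ 2.17e+00  4.70e-03  1.00e-04 -6.00e-04]
 [ 2.33e+00  1.07e-02 -0.00e+00 -6.00e-04]
 [ 2.50e+00  1.67e-02  1.00e-04 -6.00e-04]
 [ 2.67e+00  2.27e-02  4.00e-04 -6.00e-04]
 [ 2.83e+00  2.86e-02  1.00e-03 -6.00e-04]
 [ 3.00e+00  3.46e-02  1.80e-03 -6.00e-04]
 [ 3.17e+00  4.05e-02  2.90e-03 -6.00e-04]
 [ 3.33e+00  4.64e-02  4.20e-03 -6.00e-04]
 [ 3.50e+00  5.22e-02  5.70e-03 -5.00e-04]
 [ 3.67e+00  5.79e-02  7.50e-03 -5.00e-04]
 [ 3.83e+00  6.36e-02  9.50e-03 -5.00e-04]
 [ 4.00e+00  6.91e-02  1.17e-02 -5.00e-04]]
```

Request:
jog_arm([
  [[0,0.0047,0.0003,0,0,0,0],[0,0.0107,0,-0.0005,0,0,-1],[0,0.0167,0.0001,-0.0005,0,0,-2],[0,0.0227,0.0004,-0.0005,0,0,-3],[0,0.0286,0.001,-0.0005,0,0,-4],[0,0.0346,0.0018,-0.0005,0,0,-5],[0,0.0405,0.0029,-0.0005,0,0,-6],[0,0.0464,0.0042,-0.0005,0,0,-7],[0,0.0522,0.0057,-0.0005,0,0,-8],[0,0.0579,0.0075,-0.0005,0,0,-9],[0,0.0636,0.0095,-0.0005,0,0,-10],[0,0.0691,0.0117,-0.0005,0,0,-10],[0,0.0691,0.0117,-0.0005,0,0,-10]],
])

```text
clock: 8.85
tool_pos: [0.4469, -0.1905, 0.0369]
orientation: [-180.0, -0.0, 129.9]
force: [0.7, 2.3, 4.6]
opening: 0.0003
gripper_force: 2.3
```

```bash
python3 nxt.py 4 6.1
```

```text
[ 0.44690421 -0.19046233  0.03689926] [-1.79999822e+02 -4.73286667e-02  1.29937401e+02] [0.73995616 2.33339713 4.5962673 ] 8.85 -140.15763360070005
[[ 4.00e+00  2.00e-04 -4.00e-04 -1.00e-04]
 [ 4.17e+00  5.20e-03  3.00e-03 -1.00e-04]
 [ 4.33e+00  1.01e-02  6.50e-03 -1.00e-04]
 [ 4.50e+00  1.48e-02  1.03e-02 -1.00e-04]
 [ 4.67e+00  1.93e-02  1.42e-02 -1.00e-04]
 [ 4.83e+00  2.37e-02  1.83e-02 -1.00e-04]
 [ 5.00e+00  2.79e-02  2.26e-02 -1.00e-04]
 [ 5.17e+00  3.19e-02  2.70e-02 -1.00e-04]
 [ 5.33e+00  3.58e-02  3.16e-02 -1.00e-04]
 [ 5.50e+00  3.95e-02  3.63e-02 -1.00e-04]
 [ 5.67e+00  4.29e-02  4.12e-02 -1.00e-04]
 [ 5.83e+00  4.62e-02  4.62e-02 -1.00e-04]
 [ 6.00e+00  4.93e-02  5.14e-02 -1.00e-04]]
```

Request:
jog_arm([
  [[0,0.0052,0.003,0,0,0,0],[0,0.0101,0.0065,0,0,0,0],[0,0.0148,0.0103,0,0,0,0],[0,0.0193,0.0142,0,0,0,0],[0,0.0237,0.0183,0,0,0,0],[0,0.0279,0.0226,0,0,0,0],[0,0.0319,0.027,0,0,0,0],[0,0.0358,0.0316,0,0,0,0],[0,0.0395,0.0363,0,0,0,0],[0,0.0429,0.0412,0,0,0,0],[0,0.0462,0.0462,0,0,0,0],[0,0.0493,0.0514,0,0,0,0],[0,0.0497,0.0522,0,0,0,0],[0,0.0497,0.0522,0,0,0,0],[0,0.0497,0.0522,0,0,0,0]],
])

```text
clock: 10.72
tool_pos: [0.4553, -0.1194, 0.037]
orientation: [180.0, -0.0, 129.9]
force: [-1.8, 2.0, 4.6]
opening: 0.0003
gripper_force: 2.3
```

```bash
python3 nxt.py 6 6
```

```text
[ 0.45532011 -0.11935212  0.03697981] [ 1.79981446e+02 -2.04184319e-02  1.29919198e+02] [-1.79710183  1.95528228  4.56199997] 10.725 -149.38000031017904
[[ 6.e+00  2.e-04 -7.e-04 -0.e+00]]
```

The tips are on the last band, still lightly pressed. Now I'll lift clear.

Request:
jog_arm([
  [[0,0,0,-0.003,0,0,0],[0,0,0,-0.01,0,0,0],[0,0,0,-0.03,0,0,0],[0,0,0,-0.06,0,0,0],[0,0,0,-0.1,0,0,0],[0,0,0,-0.13,0,0,0],[0,0,0,-0.13,0,0,0],[0,0,0,-0.13,0,0,0],[0,0,0,-0.13,0,0,0]],
])

```text
clock: 11.85
tool_pos: [0.4547, -0.1197, 0.1662]
orientation: [-179.9, -0.1, 129.9]
force: [0.3, 0.2, -0.4]
opening: 0.0006
gripper_force: 0.0
```

Run:
```python
from h import *;from plant import ctrl
o=ctrl.get_obs();s=ctrl.snapshot('side');print(o['tool_pos'],o['force'],o['clock'])
cv2.imwrite('pics/end.png',cv2.resize(s['image'][150:340,160:420],None,fx=2.5,fy=2.5)[:,:,::-1])
```

```text
[ 0.45474018 -0.11968405  0.1661757 ] [ 0.33186642  0.24811593 -0.35250457] 11.85
```

View pics/end.png

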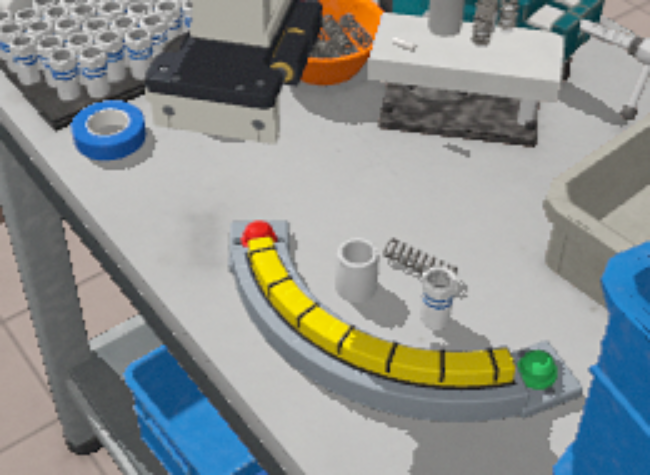

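The bar is up again from red (258,232) to green (538,368), the loose parts are where they were, and the gripper is clear.

```bash
python3 -c "
from plant import ctrl;print(ctrl.close_job())"
```

```text
the job is handed in; nothing more can be done
None
```

Job handed in at about 12 s: I pressed the bar about 5 mm at the green end, slid over all seven bands to the red end at 3.7–5.1 N at each check, then lifted clear; the bar rose again and the loose parts look unmoved.

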